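Tip a lapping disc out of its well and rack it

TASK

Take the steel lapping disc out of its round well and stand it on edge in the empty slot of the wooden rack, lowering it in rather than dropping it. It lies flush, so tip it first: the well is hollow under one half of the disc, hidden from view and at any angle, so feel with gentle pushes near its edge for the side that gives, press that side down until the disc tips and stays leaning with its other edge raised, then let go and grip it by the raised edge. Do not let the disc fall on the board and leave the ring box, spool and wax block where they are.

Things in the scene. Friction and masses are not known exactly. Their poses are not given: they have to be found in the camera images.
- disc_center (a point): Centre of the loose steel disc: 80 mm diameter, 10 mm thick, about 0.25 kg, both faces alike. Its z is the disc's axis, up at the start, when it lies flat in the well, top flush with the rim. Tipped, it leans on a ramp, its plane 70 degrees from level, centre 46 mm above the board and 12 mm from the well's axis towards the hollow; about 34 mm of its face stands free on the other side.
- well_mouth (a point): Centre of the mouth of the fixed aluminium well, level with the rim, 60 mm above the board. The round pocket is 88 mm wide (4 mm of play round the disc), 10 mm deep to a level shelf under a little over half of the disc; the shelf ends in a straight edge 5 mm past the centre, beyond which the well is hollow, about 40 mm deep. Its orientation tells nothing of where the hollow lies: any direction.
- well_foot: Fixed round steel foot flange of the well, 116 mm diameter, 4 mm thick, origin at the centre of its underside on the board. The well on it is 108 mm in outer diameter.
- rack: Fixed wooden rack, 76 mm (its x) by 88 mm (its y), 41 mm high, origin at the centre of its underside. Two parallel upright slots along its y, 17 mm wide, 44 mm apart, open above; the slot at +x holds a smaller steel disc (60 mm, fixed, its top 66 mm above the board), the slot at -x is empty.
- slot (a point): Middle of the floor of the empty slot, 6 mm above the board; x is across the slot (17 mm wide), y along it, z up. The slot walls rise 35 mm above this floor; low end stops (19 mm high, 76 mm apart) keep a disc from rolling.
- ring_box: Bystander: red ring box, 61x52x41 mm, loose, origin at the centre of its underside.
- solder_spool: Bystander: small spool of solder wire, 46 mm across, 32 mm high, loose, origin at the centre of its underside.
- wax_block: Bystander: blue wax block, 38x52x26 mm, loose, origin at the centre of its underside.
- disc: The same disc, origin at the centre of its underside. Pressed 27 mm from its centre over the hollow it gives at a few newtons, best over the middle of the hollow, little or not within about 30 degrees of the shelf's edge; elsewhere it is firm. Followed about 33 mm down it falls over onto the ramp and stays, the opposite edge raised; let go sooner it may fall back flat or stay part-tipped.
Not all that is in view belongs to the job. What is shaped like the disc but blue is not meant.

How it is judged (in metres and radians):
On the way, in this order (a step that is already met when the one before it is completed fails the run):
1. the disc has been tipped up in its well and stays leaning there, not touched by the fingers (angle between disc_center's own z axis and vertical between 0.9 and 1.5 rad and horizontal distance between disc_center and well_mouth below 0.035 m and height (world z) of disc_center below 0.07 m and contact force between the fingers and disc below 0.1 N), for 0.2 s.
2. the disc has been lifted clear of the well (height (world z) of disc_center above 0.1 m), for 0.1 s.
At the end, for the whole second after the job is handed in: The disc stands on edge at rest on the floor of the rack's empty slot, released: its centre within 12 mm of the middle of the slot across and along it and 36 to 52 mm above the board, its axis within 0.3 rad of level (x of disc_center in the frame of slot between -0.012 and 0.012 m and y of disc_center in the frame of slot between -0.012 and 0.012 m and height (world z) of disc_center between 0.036 and 0.052 m and angle between disc_center's own z axis and vertical between 1.27 and 1.87 rad and linear speed of disc below 0.02 m/s); the robot touches nothing.
It fails at once if the disc falls onto the board (height (world z) of disc_center below 0.034 m).
It fails at once if the disc is dropped into the rack (horizontal distance between disc_center and slot below 0.03 m and height (world z) of disc_center below 0.08 m and linear speed of disc above 0.5 m/s).
It fails at once if the ring box, spool or wax block is pushed away (distance of any of ring_box, solder_spool, wax_block from where it was at the start of the episode above 0.03 m).
It also fails if it takes over 72 s, if anything falls off the work surface, if the arm or the gripper's body presses on something with over 40 N, if the wrist force passes 120 N, or if a joint passes its speed limit or range.

ROBOT

A 6-joint arm with a two-finger parallel gripper is mounted at the origin on a cart in front of the work surface, level with it; the furniture and walls round the work are solid. World frame = base frame: x ahead of the robot, y to its left, z up, the work surface at z = 0. Lengths are in mm, angles in degrees, forces in N, time in s.
With the tool pointing down it reaches from about 350 to 975 mm from the base axis. Payload 4.9 kg.
Tool frame: the origin (TCP) lies at the very end of the fingers, on their centre line; the grasp point (between the pads) lies 19 mm behind it (arm.grip_depth is the distance from the TCP to the grasp point, in mm); z points along the fingers, y is the line along which they close (so a half turn about z gives the same grasp; the last joint's range is limited). The gripper opens to 85 mm and grips with 20 to 120 N. Pads are 22 mm wide; open, the fingers measure 114 mm over their backs; the gripper's body (76 mm by 85 mm) begins 54 mm behind the grasp point. The pads swing forward as they close: fully open they stand 13 mm farther back than shut.
Start: joints at [68.583, 3.019, 92.412, -0, 84.569, -6.818], TCP at [157.523, 604.804, 201.304] pointing down, gripper open.
Joint ranges: [-172.51, 172.51], [-57.92, 126.97], [3.15, 148.05], [-58.71, 238.71], [5.1, 150.11], [-179.66, 179.66]. Speed limits (degrees/s): [147.25, 147.25, 180, 180, 180, 180].

INTERFACE

Orientations are given as [roll, pitch, yaw] about the fixed x, y, z axes, in that order (R = Rz(yaw) Ry(pitch) Rx(roll)).
In Python, from plant import arm gives the robot as it stands.
- The arm moves only by the tool drive_tool, never from a script. Its argument "increments" is a list of rows, each a list of 7 numbers: the shift along the tool's x, y, z in m, then the turn, a rotation vector about the tool's x, y, z in rad, then the opening, from 0 (shut) to 1 (fully open). In form: [[x, y, z, wx, wy, wz, fingers], ...]. A call has 1 to 5 rows; each row is the pose to reach, as a shift and turn from the pose commanded when the call began, along the tool's axes at that moment; what a row does not reach only later rows make up. A row lasts 1/12 s, in which the tool goes at most 41.7 mm and 7.16 degrees, less where a joint would pass 70% of its speed; a pose out of reach is approached as far as the arm can. A call with a gripper value outside its range is refused whole. The fingers move at their own pace and stop on an object; the grip force is fixed at half the most. Time passes only in rows, so rows that repeat a pose let the fingers close. It gives the time, the measured TCP pose, the force, the opening and the grip force at its end, in the units of the state.
- arm.observe(): the state, without advancing time (a new reading comes with each control period).
- arm.snapshot(name): name is "side" or "top"; returns (picture, depth): 400x640x3 uint8, blue, green, red; 400x640 float32, mm along the optical axis (not along the pixel's ray), 0 where there is no reading.
- arm.camera_model(name): a dict with "fx", "fy", "cx", "cy" (pixels), "k1" (the pictures are not rectified: a ray, as slopes to the right and down, at radius r is drawn at 1 + k1 r^2 times it, then the intrinsics apply), "R" (3x3) and "t" (3): a world point X has camera coordinates R X + t. Camera axes: x right, y down, z forward; pixel columns grow to the right and rows downward; lengths in mm; the calibration is good to about 2 mm. A picture is of the moment at which its call begins. camera_model takes no time and is no camera call.
- arm.finish_job(): hands the job in; it is judged then, once.
Trained networks look in the newest picture that a camera, given by its name, has taken for a name from the list of things; names that differ only in an ending like _2 or _b are one class to them, and where a whole thing is asked for, a point or a joint stands for the part that bears it (a point fixed in the world has none). Each returns a list of dicts, best first, with "p" (0 to 1); they miss things now and then, are a little off and sometimes report something else, mostly with a low value. They report only what shows in the picture. A call takes as long as a camera call. They do not tell look-alikes from the thing itself.
- arm.recognise(camera, name): "bbox" ([left, top, right, bottom] in pixels, round what is visible of it).
The state is a dict: "time": time; "joints": joint angles; "qvel": joint speeds; "joint_efforts": joint torques, N m; "ee_pos": TCP position; "orientation": TCP orientation; "contact_force": force on the tool from outside, world axes, zero at the start; "wrist_torque": the same for the moment, N m; "grip_width": opening from 0.0 (shut) to 1.0 (fully open); "finger_force": force on a finger pad.
Only numpy, scipy, OpenCV 4.12 (cv2) and the standard library are available. Lean on these libraries where they do the work, as an engineer would, in place of code of your own. Each camera call takes 0.05 s, during which the arm holds its last target. There are 200 camera calls.

## Working session

There is one attempt and no reset: what is moved stays moved. The work goes in short steps, Python scripts to look and compute and a tool call to move; the robot and the scene stay as the last step left them, time stands still between calls to the robot, and variables do not carry over. Pictures are saved under pics/ and viewed, at most 10 in all, crops included, and the job is handed in when it is done.

Besides the shell and the picture viewer there is one more tool, called after "Request:" as name(argument=value, ...), one argument or row to a line, values as JSON. drive_tool: Moves the arm, as the interface text tells. Its arguments: {"type":"object","properties":{"increments":{"type":"array"}},"required":["increments"]}

```bash
mkdir -p pics
cat > h.py <<'E'
import numpy as np, cv2
from plant import arm
from scipy.spatial.transform import Rotation as Rot
def snap(n,save=None):
    p,d=arm.snapshot(n); p=np.array(p)
    if save: cv2.imwrite('pics/'+save+'.png',p)
    return p,np.array(d)
def cloud(n,d):
    c=arm.camera_model(n); h,w=d.shape
    K=np.array([[c['fx'],0,c['cx']],[0,c['fy'],c['cy']],[0,0,1]],float)
    u,v=np.meshgrid(np.arange(w),np.arange(h))
    q=cv2.undistortPoints(np.stack([u,v],-1).reshape(-1,1,2).astype(np.float64),K,np.array([c['k1'],0,0,0],float)).reshape(h,w,2)
    X=np.dstack([q[...,0]*d,q[...,1]*d,d]).astype(float)
    P=(X-np.array(c['t']))@np.array(c['R'])
    P[d<=0]=np.nan
    return P
E
python3 - <<'E'
from h import *
for n in('top','side'):
    p,d=snap(n,n+'0'); np.save(n+'0.npy',cloud(n,d))
    P=np.load(n+'0.npy'); c=arm.camera_model(n); print(n,-np.array(c['R']).T@np.array(c['t']),c['fx'])
    for t in('disc','well_foot','rack','ring_box','solder_spool','wax_block'):
        for r in arm.recognise(n,t)[:3]:
            b=r['bbox'];u,v=int((b[0]+b[2])/2),int((b[1]+b[3])/2)
            print(t,round(r['p'],2),np.round(b),np.round(P[v,u]))
print(arm.observe())
E
```

```text
top [ 265.29915295 -120.7777849  1225.24515402] 481.92625176858786
disc 0.93 [361. 209. 396. 243.] [ 438. -241.   61.]
disc 0.87 [412. 145. 442. 177.] [ 619. -373.   11.]
disc 0.84 [301. 211. 331. 242.] [444. -88.  12.]
well_foot 0.42 [354. 239. 391. 251.] [ 391. -225.   61.]
rack 0.57 [336. 140. 377. 179.] [ 622. -191.    9.]
ring_box 0.92 [444. 189. 474. 217.] [ 499. -441.   44.]
solder_spool 0.59 [438. 246. 460. 264.] [ 374. -415.   29.]
wax_block 0.56 [258. 244. 285. 262.] [373.  23.  27.]
side [ 288.36617423 -999.3863875   420.84277548] 404.79614955234473
disc 0.82 [389. 252. 430. 276.] [ 619. -366.   10.]
disc 0.62 [283. 208. 309. 220.] [444. -75.   9.]
disc 0.6 [289. 216. 328. 233.] [ 440. -247.   58.]
well_foot 0.63 [282. 246. 336. 261.] [ 431. -293.   15.]
rack 0.56 [358. 207. 395. 239.] [ 627. -159.    5.]
ring_box 0.67 [346. 270. 385. 311.] [ 490. -471.   37.]
solder_spool 0.6 [278. 275. 303. 304.] [ 371. -435.   31.]
wax_block 0.68 [287. 217. 326. 232.] [ 436. -245.   58.]
wax_block 0.64 [260. 190. 276. 207.] [382.   5.  24.]
{'time': 0.7, 'joints': array([ 6.85828230e+01,  3.01690808e+00,  9.24109984e+01, -6.86638194e-04,
        8.45705726e+01, -6.81930867e+00]), 'qvel': array([-0.02047184,  0.03318085,  0.00239991,  0.08139324,  0.02504418,
        0.11524241]), 'joint_efforts': array([-3.07830333e-04, -3.93542433e+01, -3.70373082e+01, -5.59030514e-05,
        4.12003610e-04, -6.30063084e-06]), 'ee_pos': array([157.52929614, 604.80370137, 201.34575498]), 'orientation': array([1.79998571e+02, 8.59315143e-04, 1.65402197e+02]), 'contact_force': array([-0.37373265,  0.37748547,  0.05335   ]), 'wrist_torque': array([0.03327843, 0.0408125 , 0.00086128]), 'finger_force': 0.0, 'grip_width': 0.9996152129054386}
```

View pics/top0.png

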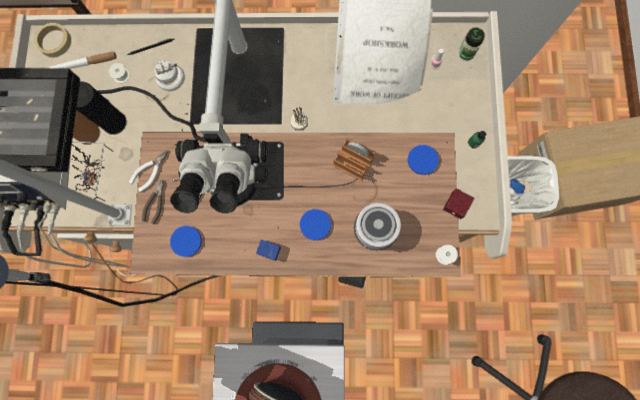

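View pics/side0.png

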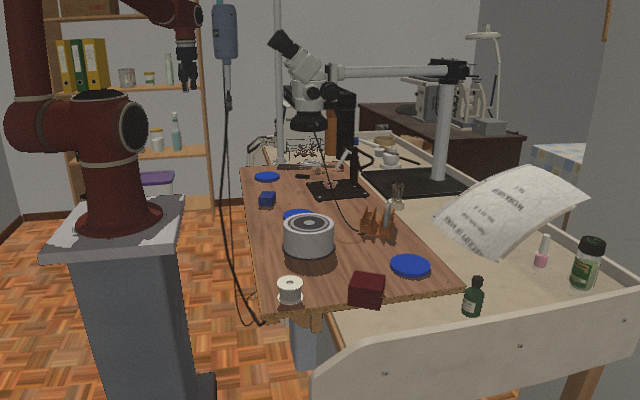

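The top view shows the steel disc in the aluminium well at about (378,226). The look-alikes are the blue discs at (424,160), (316,225) and (186,241), so by the description I choose the grey one in the well. The rack is at (355,158) and the microscope at about (215,175). The side view shows the same: well at (308,232), rack at (378,222).

Run:
```python
from h import *
p=cv2.imread('pics/top0.png'); P=np.load('top0.npy')
a=cv2.resize(p[130:260,330:470],None,fx=5.6,fy=4.6*1.0,interpolation=cv2.INTER_CUBIC) if 0 else cv2.resize(p[130:260,330:470],None,fx=4.6,fy=4.6,interpolation=cv2.INTER_CUBIC)
cv2.imwrite('pics/crop0.png',a[:598])
def fit(n,bb):
    P=np.load(n+'0.npy'); l,t,r,b=bb; Q=P[t:b,l:r].reshape(-1,3); 
    return Q[~np.isnan(Q[:,0])]
Q=fit('top',(345,195,412,260)); W=Q[(Q[:,2]>50)&(Q[:,2]<70)]
print('well',len(W),cv2.minEnclosingCircle(W[:,:2].astype(np.float32)),np.median(W,0),W.mean(0))
Q=fit('side',(275,205,345,262)); W=Q[(Q[:,2]>54)&(Q[:,2]<70)]
print('well side',len(W),cv2.minEnclosingCircle(W[:,:2].astype(np.float32)),np.median(W,0))
Q=fit('top',(325,132,385,185))
print('rack z hist',np.histogram(Q[:,2],bins=range(-5,80,5)))
W=Q[(Q[:,2]>15)]; print(len(W),cv2.minAreaRect(W[:,:2].astype(np.float32)))
W=Q[(Q[:,2]>50)]; print('small disc',len(W),W.mean(0) if len(W) else 0,cv2.minAreaRect(W[:,:2].astype(np.float32)))
# obstacles: max height grid
A=P.reshape(-1,3);A=A[~np.isnan(A[:,0])]
for x in range(300,800,100):
    print(x,[int(np.max(np.r_[A[(abs(A[:,0]-x)<50)&(abs(A[:,1]-y)<50)][:,2],-999])) for y in range(600,-600,-100)])
```

```text
well 1442 ((441.22113037109375, -241.288818359375), 54.522830963134766) [ 440.15201927 -240.8376404    60.46791611] [ 440.40194587 -240.9797598    60.14943944]
well side 942 ((441.8367919921875, -241.77520751953125), 54.793521881103516) [ 440.28008003 -248.17318459   58.55031394]
rack z hist (array([ 423, 1448,  483,   93,   58,   63,   83,   80,  105,  146,   28,
         20,   21,   26,   21,    4]), array([-5,  0,  5, 10, 15, 20, 25, 30, 35, 40, 45, 50, 55, 60, 65, 70, 75]))
655 ((611.302978515625, -197.22988891601562), (114.7728042602539, 70.6455307006836), 61.743736267089844)
small disc 92 [ 636.60661765 -194.07608166   60.81584076] ((637.84765625, -194.19456481933594), (53.573402404785156, 9.105218887329102), 61.60085678100586)
300 [-792, 392, 8, 9, 10, 9, 7, 9, 10, 8, 8, 1]
400 [42, -3, 8, 17, 16, 452, 448, 17, 67, 66, 39, 5]
500 [237, 239, 479, 15, 387, 435, 429, 162, 67, 67, 46, 48]
600 [237, 238, 15, 17, 325, 369, 324, 44, 70, 17, 19, 4]
700 [237, 238, 181, 40, 155, 360, 61, 61, 56, 14, 17, 61]
```

View pics/crop0.png

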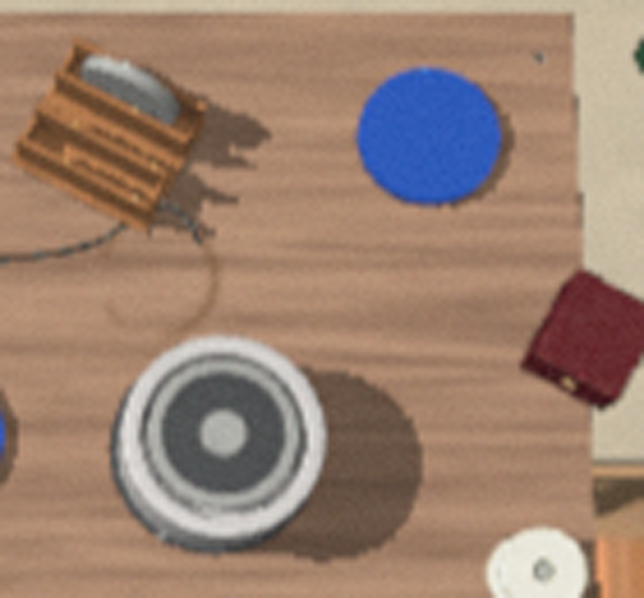

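The crop confirms it: a steel disc with a turned face, flush in the well, centred at crop (223,433). The rack's empty slot is the one nearer the robot. Next I check for obstacles on the way and refine the rack pose.

```bash
cat >> h.py <<'E'
def go(x,y,z,rpy=None):
    o=arm.observe(); R=Rot.from_euler('xyz',o['orientation'],degrees=True)
    T=Rot.from_euler('xyz',rpy,degrees=True) if rpy is not None else R
    s=R.inv().apply(np.array([x,y,z])-o['ee_pos'])/1000
    print('t',round(o['time'],2),'pos',np.round(o['ee_pos'],1),'rpy',np.round(o['orientation'],1),'j',np.round(o['joints']),'F',np.round(o['contact_force'],1),'g',round(o['grip_width'],3))
    print('  shift',np.round(s,4),'turn',np.round((R.inv()*T).as_rotvec(),4))
E
python3 - <<'E'
from h import *
S=np.load('side0.npy'); T=np.load('top0.npy')
print('drill',[np.round(S[v,u]) for v,u in((30,225),(60,230),(90,229),(200,228))])
print('scope',[np.round(S[v,u]) for v,u in((42,282),(60,300),(72,360),(120,310),(90,338))])
print('pole',[np.round(S[v,u]) for v,u in((20,278),(10,280))],[np.round(T[v,u]) for v,u in((40,235),(80,215),(190,185),(200,190),(170,230))])
A=np.vstack([S.reshape(-1,3),T.reshape(-1,3)]);A=A[~np.isnan(A[:,0])]
M=A[(A[:,2]>80)&(A[:,0]>200)&(A[:,0]<900)&(abs(A[:,1])<420)]
for y in range(-400,400,50):
    q=M[abs(M[:,1]-y-25)<25]; print(y,len(q),np.round(np.percentile(q[:,0],[1,99])) if len(q)>5 else '',np.round(np.percentile(q[:,2],99)) if len(q)>5 else '')
# rack
th=np.radians(61.6); ey=np.array([np.cos(th),np.sin(th)]); ex=np.array([ey[1],-ey[0]])
Q=T[132:185,325:385].reshape(-1,3);Q=Q[(Q[:,2]>36)&(Q[:,2]<46)]
for a in(58,60,61.6,63,65):
    th=np.radians(a); ey=np.array([np.cos(th),np.sin(th)]); ex=np.array([ey[1],-ey[0]])
    u,v=Q[:,:2]@ex,Q[:,:2]@ey; 
    lo,hi=np.percentile(u,[2,98]);l2,h2=np.percentile(v,[2,98]); c=ex*(lo+hi)/2+ey*(l2+h2)/2
    print(a,'size',hi-lo,h2-l2,'centre',c,'slot',c-22*ex, np.histogram(u-(lo+hi)/2,bins=range(-44,45,4))[0])
go(157,500,600)
E
```

```text
drill [array([302., 457., 455.]), array([313., 493., 356.]), array([304., 491., 253.]), array([ 254., 2039., -772.])]
scope [array([433.,  35., 417.]), array([477.,  37., 373.]), array([654.,  93., 339.]), array([505.,  44., 220.]), array([569.,   8., 301.])]
pole [array([475., 424., 485.]), array([482., 424., 516.])] [array([929., 129.,  71.]), array([680., 103., 356.]), array([439., 119., 447.]), array([428., 119., 417.]), array([484.,  54., 407.])]
-400 0  
-350 27 [891. 900.] 88.0
-300 156 [884. 900.] 91.0
-250 86 [888. 900.] 89.0
-200 11 [893. 900.] 85.0
-150 1  
-100 80 [510. 530.] 161.0
-50 85 [498. 522.] 227.0
0 3698 [415. 569.] 440.0
50 5928 [412. 883.] 443.0
100 3453 [409. 841.] 447.0
150 490 [490. 653.] 383.0
200 67 [648. 690.] 157.0
250 0  
300 0  
350 0  
58 size 70.1711974413497 78.5906851331778 centre [ 618.54337706 -183.83178546] slot [ 599.88631894 -172.17356165] [ 0  3 32 20  0  0  2 29 31  3  0  0  2 36 23 23  3  0 15 22  1  0]
60 size 69.40953554914995 79.01091913950793 centre [ 618.47996239 -183.83291925] slot [ 599.42740351 -172.83291925] [ 0  0 36 19  0  0  0 32 33  0  0  0  1 39 20 25  2  0 13 25  0  0]
61.6 size 68.4359096983693 80.07655581452515 centre [ 618.31368464 -183.92164385] slot [ 598.96141604 -173.45791125] [ 0  0 36 19  0  0  0 34 31  0  0  0  0 41 19 24  3  0 13 25  0  0]
63 size 69.0986258879849 79.6195477585303 centre [ 618.1237437  -183.79937928] slot [ 598.52160017 -173.81158828] [ 0  0 33 22  0  0  0 28 36  1  0  0  0 36 24 23  4  0 15 22  1  0]
65 size 71.0081172877841 79.74769700270483 centre [ 618.04279054 -184.17553569] slot [ 598.10401922 -174.87793393] [ 0  0 35 19  1  0  0 30 31  4  0  0  3 34 21 23  6  0 13 21  4  0]
t 0.7 pos [157.5 604.8 201.3] rpy [180.    0.  165.4] j [69.  3. 92. -0. 85. -7.] F [-0.4  0.4  0.1] g 1.0
  shift [-0.0259 -0.1015 -0.3987] turn [0. 0. 0.]
```

Request:
drive_tool(
  increments=[
    [0,-0.12,-0.07,0,0,0,0],
    [0,-0.25,-0.15,0,0,0,0],
    [0,-0.25,-0.15,0,0,0,0],
    [0,-0.25,-0.15,0,0,0,0],
    [0,-0.25,-0.15,0,0,0,0],
  ],
)

```text
time: 1.12
ee_pos: [111.9, 430.2, 309.1]
orientation: [-180.0, 0.0, 165.4]
contact_force: [0.3, -0.5, 1.1]
grip_width: 0.3
finger_force: 0.0
```

Request:
drive_tool(
  increments=[
    [-0.01,-0.05,-0.2,0,0,0,0],
    [-0.01,-0.05,-0.2,0,0,0,0],
    [-0.01,-0.05,-0.2,0,0,0,0],
    [-0.01,-0.05,-0.2,0,0,0,0],
    [-0.01,-0.05,-0.2,0,0,0,0],
  ],
)

```text
time: 1.53
ee_pos: [109.2, 379.8, 510.9]
orientation: [179.9, 0.0, 165.4]
contact_force: [1.3, 0.6, -0.6]
grip_width: 0.002
finger_force: 0.0
```

Request:
drive_tool(
  increments=[
    [-0.185,-0.07,-0.03,0,0,0,0],
    [-0.185,-0.07,-0.03,0,0,0,0],
    [-0.185,-0.07,-0.03,0,0,0,0],
    [-0.185,-0.07,-0.03,0,0,0,0],
    [-0.185,-0.07,-0.03,0,0,0,0],
  ],
)

```text
time: 1.95
ee_pos: [272.4, 264.8, 539.1]
orientation: [179.9, 0.1, 165.3]
contact_force: [-0.2, 0.9, 0.4]
grip_width: 0.003
finger_force: 0.0
```

Request:
drive_tool(
  increments=[
    [-0.15,-0.137,0,0,0,0,0],
    [-0.15,-0.137,0,0,0,0,0],
    [-0.15,-0.137,0,0,0,0,0],
    [-0.15,-0.137,0,0,0,0,0],
    [-0.15,-0.137,0,0,0,0,0],
  ],
)

```text
time: 2.37
ee_pos: [382.3, 93.8, 538.5]
orientation: [180.0, 0.1, 165.3]
contact_force: [1.4, 1.1, 1.3]
grip_width: -0.001
finger_force: 0.0
```

Request:
drive_tool(
  increments=[
    [-0.078,-0.19,0,0,0,0,0],
    [-0.078,-0.19,0,0,0,0,0],
    [-0.078,-0.19,0,0,0,0,0],
    [-0.078,-0.19,0,0,0,0,0],
    [-0.078,-0.19,0,0,0,0,0],
  ],
)

```text
time: 2.78
ee_pos: [408.8, -109.7, 538.6]
orientation: [-180.0, 0.1, 165.3]
contact_force: [1.0, 0.2, 0.3]
grip_width: 0.001
finger_force: 0.0
```

Request:
drive_tool(
  increments=[
    [-0.064,-0.119,0.19,0,0,0,0],
    [-0.064,-0.119,0.19,0,0,0,0],
    [-0.064,-0.119,0.19,0,0,0,0],
    [-0.064,-0.119,0.19,0,0,0,0],
    [-0.064,-0.119,0.19,0,0,0,0],
  ],
)

```text
time: 3.2
ee_pos: [437.5, -225.9, 367.2]
orientation: [-180.0, 0.0, 165.4]
contact_force: [0.7, -0.1, 0.4]
grip_width: -0.003
finger_force: 0.0
```

Request:
drive_tool(
  increments=[
    [0,0,0.2,0,0,0,0],
    [0,0,0.2,0,0,0,0],
    [0,0,0.2,0,0,0,0],
    [0,0,0.2,0,0,0,0],
    [0,0,0.2,0,0,0,0],
  ],
)

```text
time: 3.62
ee_pos: [436.5, -223.9, 165.1]
orientation: [179.9, -0.1, 165.4]
contact_force: [0.5, -0.8, -0.4]
grip_width: -0.001
finger_force: 0.0
```

```bash
python3 -c "
from h import *
go(441.4,-241.4,70)"
```

```text
t 3.62 pos [ 436.5 -223.9  165.1] rpy [ 1.799e+02 -1.000e-01  1.654e+02] j [ -36.  -14.  112.   -0.   82. -111.] F [ 0.5 -0.8 -0.4] g -0.001
  shift [-0.0094 -0.0158  0.0951] turn [0. 0. 0.]
```

Request:
drive_tool(
  increments=[
    [-0.009,0.011,0.04,0,0,0,0],
    [-0.009,0.011,0.08,0,0,0,0],
    [-0.009,0.011,0.1,0,0,0,0],
    [-0.009,0.011,0.102,0,0,0,0],
    [-0.009,0.011,0.102,0,0,0,0],
  ],
)

```text
time: 4.03
ee_pos: [448.3, -215.7, 65.4]
orientation: [179.9, -0.2, 165.4]
contact_force: [1.0, -0.4, 0.6]
grip_width: 0.0
finger_force: 0.0
```

Request:
drive_tool(
  increments=[
    [0,0,0.001,0,0,0,0],
    [0,0,0.002,0,0,0,0],
    [0,0,0.003,0,0,0,0],
    [0,0,0.004,0,0,0,0],
    [0,0,0.004,0,0,0,0],
  ],
)

```text
time: 4.45
ee_pos: [449.7, -216.7, 63.5]
orientation: [-180.0, 0.1, 165.4]
contact_force: [-0.5, -0.6, -0.1]
grip_width: 0.0
finger_force: 0.0
```

Request:
drive_tool(
  increments=[
    [0,0,0.001,0,0,0,0],
    [0,0,0.002,0,0,0,0],
    [0,0,0.003,0,0,0,0],
    [0,0,0.003,0,0,0,0],
    [0,0,0.003,0,0,0,0],
  ],
)

```text
time: 4.87
ee_pos: [449.0, -216.2, 59.4]
orientation: [180.0, -0.0, 165.4]
contact_force: [-0.2, -0.2, -0.7]
grip_width: 0.001
finger_force: 0.0
```

Request:
drive_tool(
  increments=[
    [0,0,0.001,0,0,0,0],
    [0,0,0.002,0,0,0,0],
    [0,0,0.003,0,0,0,0],
    [0,0,0.003,0,0,0,0],
    [0,0,0.003,0,0,0,0],
  ],
)

```text
time: 5.28
ee_pos: [449.1, -216.2, 56.4]
orientation: [180.0, -0.0, 165.4]
contact_force: [0.1, 0.4, -0.3]
grip_width: 0.001
finger_force: 0.0
```

Request:
drive_tool(
  increments=[
    [0,0,0.001,0,0,0,0],
    [0,0,0.002,0,0,0,0],
    [0,0,0.003,0,0,0,0],
    [0,0,0.003,0,0,0,0],
    [0,0,0.003,0,0,0,0],
  ],
)

```text
time: 5.7
ee_pos: [449.1, -216.2, 53.4]
orientation: [180.0, -0.0, 165.4]
contact_force: [-0.0, 0.4, -0.3]
grip_width: 0.001
finger_force: 0.0
```

Run:
```python
from h import *
a,d=snap('side'); b,_=snap('top'); np.save('side1.npy',cloud('side',d))
A=cv2.resize(a[150:300,220:420],None,fx=4,fy=4,interpolation=cv2.INTER_CUBIC)[:,:800]
cv2.imwrite('pics/s1.png',A)
go(441.4,-241.4,70)
```

```text
t 5.8 pos [ 449.2 -216.3   53.6] rpy [-180.    -0.   165.4] j [ -34.   -6.  116.   -0.   70. -110.] F [ 0.4 -0.4  0.2] g -0.001
  shift [ 0.0012 -0.0263 -0.0164] turn [0. 0. 0.]
```

View pics/s1.png

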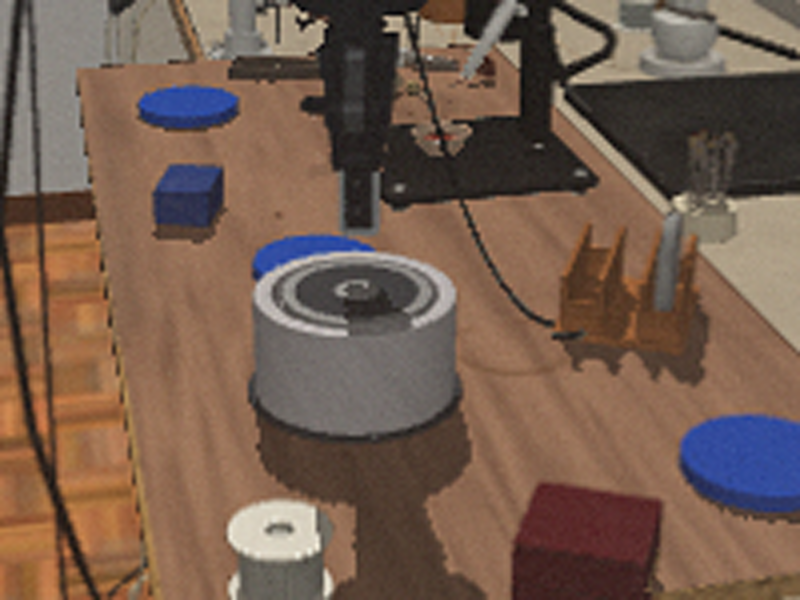

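The crop shows the shut fingertips at crop (360,235), still well above the disc surface (crop (355,290)), although the reported z is 53. I check their position in the depth image.

Run:
```python
from h import *
S=np.load('side1.npy')
for v in range(198,212,2): print(v,[np.round(S[v,u]).tolist() for u in (306,310,313)])
Q=S[180:240,280:345].reshape(-1,3); Q=Q[(Q[:,2]>66)&(abs(Q[:,0]-445)<40)&(abs(Q[:,1]+220)<60)]
print(len(Q),Q.min(0),Q.max(0))
T=cloud('top',snap('top')[1]); Q=T[195:260,345:412].reshape(-1,3)
print(np.histogram(Q[:,2],bins=[40,55,58,62,66,70,80,90,100,120,150,200,400]))
W=Q[(Q[:,2]>70)]; print(np.median(W,0))
o=arm.observe(); print(o['ee_pos'],o['joints'],o['contact_force'])
```

```text
198 [[440.0, -225.0, 108.0], [448.0, -230.0, 110.0], [455.0, -224.0, 107.0]]
200 [[440.0, -228.0, 105.0], [448.0, -229.0, 105.0], [455.0, -225.0, 103.0]]
202 [[440.0, -227.0, 100.0], [448.0, -229.0, 100.0], [455.0, -226.0, 98.0]]
204 [[440.0, -227.0, 95.0], [449.0, -226.0, 94.0], [455.0, -225.0, 93.0]]
206 [[440.0, -226.0, 91.0], [448.0, -229.0, 91.0], [456.0, -222.0, 87.0]]
208 [[441.0, -220.0, 83.0], [449.0, -221.0, 83.0], [456.0, -223.0, 83.0]]
210 [[472.0, -62.0, 9.0], [486.0, -43.0, -0.0], [494.0, -47.0, 1.0]]
337 [ 423.41297654 -276.26825932   83.0720547 ] [ 463.84861526 -214.63086658  165.17602562]
(array([  31,   41,  208,  100,    0,    0,    0,    0,    0,   15,  121,
       1180]), array([ 40,  55,  58,  62,  66,  70,  80,  90, 100, 120, 150, 200, 400]))
[ 409.83653713 -199.46250707  404.05557868]
[ 449.21151757 -216.30783551   53.59986669] [-3.42710101e+01 -6.37003448e+00  1.16384975e+02  2.78113593e-04
  6.99804368e+01 -1.09671226e+02] [-0.0647776   0.40567456 -0.20565044]
```

Run:
```python
from h import *
S=np.load('side0.npy')
for v in range(76,100,3): print(v,[np.round(S[v,u]).tolist() for u in (180,184,188,192,196)])
Q=S[20:130,160:220].reshape(-1,3); Q=Q[(abs(Q[:,0]-157)<70)&(abs(Q[:,1]-605)<70)]; print(len(Q),Q.min(0))
```

```text
76 [[134.0, 542.0, 303.0], [149.0, 536.0, 303.0], [160.0, 564.0, 300.0], [169.0, 647.0, 294.0], [182.0, 668.0, 291.0]]
79 [[134.0, 530.0, 294.0], [148.0, 528.0, 293.0], [38.0, 2038.0, 166.0], [167.0, 661.0, 281.0], [93.0, 2037.0, 164.0]]
82 [[-18.0, 2030.0, 148.0], [146.0, 548.0, 281.0], [35.0, 2044.0, 145.0], [167.0, 645.0, 271.0], [91.0, 2038.0, 144.0]]
85 [[-4.0, 1867.0, 143.0], [145.0, 549.0, 270.0], [50.0, 1845.0, 143.0], [166.0, 648.0, 260.0], [181.0, 648.0, 259.0]]
88 [[7.0, 1742.0, 137.0], [143.0, 559.0, 259.0], [56.0, 1751.0, 134.0], [165.0, 648.0, 248.0], [180.0, 641.0, 248.0]]
91 [[-27.0, 2054.0, 83.0], [142.0, 557.0, 248.0], [155.0, 565.0, 247.0], [59.0, 2022.0, 83.0], [85.0, 2058.0, 78.0]]
94 [[-27.0, 2035.0, 64.0], [3.0, 2016.0, 65.0], [29.0, 2033.0, 62.0], [55.0, 2052.0, 59.0], [84.0, 2036.0, 60.0]]
97 [[-29.0, 2039.0, 43.0], [-1.0, 2036.0, 42.0], [26.0, 2045.0, 40.0], [54.0, 2050.0, 38.0], [83.0, 2030.0, 39.0]]
1298 [ 88.29455761 535.07142954 244.00616423]
```

The fingertips are truly about 29 mm higher than the reported TCP, and it was the same at the start (open: 244 against 201, less the 13 mm swing). I'll take contact itself as the reference and go on down.

Request:
drive_tool(
  increments=[
    [0,0,0.012,0,0,0,0],
    [0,0,0.017,0,0,0,0],
    [0,0,0.018,0,0,0,0],
    [0,0,0.019,0,0,0,0],
    [0,0,0.019,0,0,0,0],
  ],
)

```text
time: 6.27
ee_pos: [448.9, -216.1, 34.0]
orientation: [180.0, -0.1, 165.4]
contact_force: [-0.3, 0.2, -0.7]
grip_width: 0.002
finger_force: 0.0
```

Request:
drive_tool(
  increments=[
    [0,0,0.001,0,0,0,0],
    [0,0,0.002,0,0,0,0],
    [0,0,0.002,0,0,0,0],
    [0,0,0.002,0,0,0,0],
  ],
)

```text
time: 6.6
ee_pos: [449.3, -216.4, 32.7]
orientation: [-180.0, 0.0, 165.4]
contact_force: [0.9, 0.4, -0.1]
grip_width: 0.001
finger_force: 0.0
```

Request:
drive_tool(
  increments=[
    [0,0,0.001,0,0,0,0],
    [0,0,0.002,0,0,0,0],
    [0,0,0.002,0,0,0,0],
    [0,0,0.002,0,0,0,0],
  ],
)

```text
time: 6.93
ee_pos: [449.1, -216.2, 30.5]
orientation: [180.0, -0.0, 165.4]
contact_force: [0.1, -0.5, -0.3]
grip_width: -0.0
finger_force: 0.0
```

Request:
drive_tool(
  increments=[
    [0,0,0.001,0,0,0,0],
    [0,0,0.001,0,0,0,0],
    [0,0,0.001,0,0,0,0],
  ],
)

```text
time: 7.18
ee_pos: [449.4, -216.4, 30.0]
orientation: [-180.0, 0.0, 165.4]
contact_force: [-0.5, 0.6, 2.7]
grip_width: -0.002
finger_force: 1.8
```

Request:
drive_tool(
  increments=[
    [0,0,0.001,0,0,0,0],
    [0,0,0.001,0,0,0,0],
    [0,0,0.001,0,0,0,0],
  ],
)

```text
time: 7.43
ee_pos: [449.4, -216.4, 30.0]
orientation: [-180.0, -0.0, 165.4]
contact_force: [-4.4, 2.0, 10.1]
grip_width: -0.0
finger_force: 4.8
```

Request:
drive_tool(
  increments=[
    [0,0,0.001,0,0,0,0],
    [0,0,0.001,0,0,0,0],
    [0,0,0.001,0,0,0,0],
  ],
)

```text
time: 7.68
ee_pos: [449.6, -216.5, 29.9]
orientation: [180.0, -0.0, 165.4]
contact_force: [-5.8, 4.5, 14.9]
grip_width: -0.004
finger_force: 7.6
```

Contact at reported z = 30 (true 60), and it is firm (15 N) on this side. Now the opposite side.

Request:
drive_tool(
  increments=[
    [0,0,-0.01,0,0,0,0],
    [0,-0.027,-0.01,0,0,0,0],
    [0,-0.054,-0.01,0,0,0,0],
    [0,-0.054,-0.005,0,0,0,0],
    [0,-0.054,-0.003,0,0,0,0],
  ],
)

```text
time: 8.1
ee_pos: [435.3, -269.2, 30.2]
orientation: [180.0, 0.0, 165.3]
contact_force: [0.3, -0.4, -0.2]
grip_width: 0.0
finger_force: 0.0
```

Request:
drive_tool(
  increments=[
    [0,0,0.001,0,0,0,0],
    [0,0,0.002,0,0,0,0],
    [0,0,0.003,0,0,0,0],
    [0,0,0.003,0,0,0,0],
  ],
)

```text
time: 8.43
ee_pos: [435.4, -269.2, 29.9]
orientation: [-179.8, -0.1, 165.5]
contact_force: [-8.9, -0.3, 15.4]
grip_width: 0.001
finger_force: 7.7
```

Request:
drive_tool(
  increments=[
    [0,0,0.001,0,0,0,0],
    [0,0,0.002,0,0,0,0],
    [0,0,0.002,0,0,0,0],
  ],
)

```text
time: 8.68
ee_pos: [435.5, -269.2, 29.9]
orientation: [-179.9, -0.1, 165.5]
contact_force: [-13.5, 3.3, 27.1]
grip_width: 0.003
finger_force: 13.2
```

Request:
drive_tool(
  increments=[
    [0,0,-0.012,0,0,0,0],
    [0.02,0.02,-0.012,0,0,0,0],
    [0.027,0.027,-0.012,0,0,0,0],
    [0.027,0.027,-0.007,0,0,0,0],
    [0.027,0.027,-0.005,0,0,0,0],
  ],
)

```text
time: 9.1
ee_pos: [415.6, -234.1, 29.9]
orientation: [179.9, -0.1, 165.5]
contact_force: [-7.3, 7.9, 20.1]
grip_width: 0.002
finger_force: 10.2
```

Request:
drive_tool(
  increments=[
    [0,0,0.001,0,0,0,0],
    [0,0,0.002,0,0,0,0],
    [0,0,0.003,0,0,0,0],
    [0,0,0.003,0,0,0,0],
  ],
)

```text
time: 9.43
ee_pos: [415.5, -234.1, 29.9]
orientation: [179.8, -0.4, 165.4]
contact_force: [-13.2, 12.7, 27.0]
grip_width: 0.001
finger_force: 13.5
```

Request:
drive_tool(
  increments=[
    [0,0,0.001,0,0,0,0],
    [0,0,0.001,0,0,0,0],
    [0,0,0.001,0,0,0,0],
  ],
)

```text
time: 9.68
ee_pos: [415.5, -234.1, 29.9]
orientation: [179.7, -0.4, 165.4]
contact_force: [-14.8, 14.3, 33.5]
grip_width: -0.001
finger_force: 16.6
```

Request:
drive_tool(
  increments=[
    [0,0,-0.016,0,0,0,0],
    [-0.03,0,-0.016,0,0,0,0],
    [-0.054,0,-0.016,0,0,0,0],
    [-0.054,0,-0.013,0,0,0,0],
    [-0.054,0,-0.01,0,0,0,0],
  ],
)

```text
time: 10.1
ee_pos: [469.1, -249.5, 35.8]
orientation: [180.0, -0.0, 165.4]
contact_force: [-0.7, 0.5, -1.2]
grip_width: -0.004
finger_force: 0.0
```

Request:
drive_tool(
  increments=[
    [0,0,0.001,0,0,0,0],
    [0,0,0.002,0,0,0,0],
    [0,0,0.003,0,0,0,0],
    [0,0,0.003,0,0,0,0],
  ],
)

```text
time: 10.43
ee_pos: [467.6, -248.9, 32.9]
orientation: [180.0, -0.1, 165.4]
contact_force: [0.4, 0.2, 0.4]
grip_width: 0.0
finger_force: 0.0
```

```bash
python3 -c "
from h import *
go(441.4,-241.4,30)"
```

```text
t 10.43 pos [ 467.6 -248.9   32.9] rpy [ 1.800e+02 -1.000e-01  1.654e+02] j [ -36.   -0.  113.   -0.   68. -111.] F [0.4 0.2 0.4] g 0.0
  shift [0.0273 0.0006 0.003 ] turn [0. 0. 0.]
```

Request:
drive_tool(
  increments=[
    [0,0,0.002,0,0,0,0],
    [0,0,0.004,0,0,0,0],
    [0,0,0.005,0,0,0,0],
    [0,0,0.006,0,0,0,0],
  ],
)

```text
time: 10.77
ee_pos: [469.0, -249.4, 27.9]
orientation: [-180.0, 0.1, 165.4]
contact_force: [1.0, -0.4, 1.1]
grip_width: 0.002
finger_force: 0.6
```

It gives here. Comparing points 45° to each side should find the middle of the hollow.

Request:
drive_tool(
  increments=[
    [0,0,-0.009,0,0,0,0],
    [0.008,0.019,-0.009,0,0,0,0],
    [0.008,0.019,-0.004,0,0,0,0],
    [0.008,0.019,-0.001,0,0,0,0],
    [0.008,0.019,0.0,0,0,0,0],
  ],
)

```text
time: 11.18
ee_pos: [466.3, -229.0, 27.8]
orientation: [180.0, 0.1, 165.4]
contact_force: [2.4, 1.3, 2.7]
grip_width: -0.005
finger_force: 1.8
```

Request:
drive_tool(
  increments=[
    [0,0,-0.009,0,0,0,0],
    [0,-0.038,-0.009,0,0,0,0],
    [0,-0.038,-0.004,0,0,0,0],
    [0,-0.038,-0.001,0,0,0,0],
    [0,-0.038,0.0,0,0,0,0],
  ],
)

```text
time: 11.6
ee_pos: [456.8, -267.2, 28.4]
orientation: [-179.9, 0.2, 165.3]
contact_force: [2.6, -3.6, 3.3]
grip_width: 0.002
finger_force: 2.3
```

Both give at 2.7 and 3.3 N, so the hollow's middle lies at an azimuth of about −11°. Now I press there.

Request:
drive_tool(
  increments=[
    [0,0,-0.008,0,0,0,0],
    [-0.008,0.021,-0.008,0,0,0,0],
    [-0.008,0.021,-0.004,0,0,0,0],
    [-0.008,0.021,0.0,0,0,0,0],
    [-0.008,0.021,0.003,0,0,0,0],
  ],
)

```text
time: 12.02
ee_pos: [468.7, -246.6, 24.0]
orientation: [180.0, -0.1, 165.5]
contact_force: [0.9, 0.1, 0.5]
grip_width: 0.001
finger_force: 0.5
```

Request:
drive_tool(
  increments=[
    [0,0,0.002,0,0,0,0],
    [0,0,0.004,0,0,0,0],
    [0,0,0.006,0,0,0,0],
    [0,0,0.008,0,0,0,0],
    [0,0,0.008,0,0,0,0],
  ],
)

```text
time: 12.43
ee_pos: [468.4, -247.2, 15.9]
orientation: [180.0, -0.1, 165.4]
contact_force: [-0.8, 0.6, 0.7]
grip_width: 0.002
finger_force: 0.0
```

Request:
drive_tool(
  increments=[
    [0,0,0.002,0,0,0,0],
    [0,0,0.004,0,0,0,0],
    [0,0,0.006,0,0,0,0],
    [0,0,0.006,0,0,0,0],
  ],
)

```text
time: 12.77
ee_pos: [469.6, -247.7, 10.8]
orientation: [-180.0, 0.1, 165.4]
contact_force: [2.2, -0.7, 0.3]
grip_width: -0.001
finger_force: 0.8
```

Request:
drive_tool(
  increments=[
    [0,0,0.002,0,0,0,0],
    [0,0,0.004,0,0,0,0],
    [0,0,0.006,0,0,0,0],
    [0,0,0.007,0,0,0,0],
  ],
)

```text
time: 13.1
ee_pos: [471.3, -248.6, 5.3]
orientation: [-179.9, 0.3, 165.4]
contact_force: [4.9, -1.0, 6.8]
grip_width: 0.002
finger_force: 3.1
```

Request:
drive_tool(
  increments=[
    [0,0,0.002,0,0,0,0],
    [0,0,0.004,0,0,0,0],
    [0,0,0.006,0,0,0,0],
    [0,0,0.007,0,0,0,0],
  ],
)

```text
time: 13.43
ee_pos: [472.5, -249.4, 1.0]
orientation: [-179.9, 0.4, 165.4]
contact_force: [-1.5, 3.1, 24.6]
grip_width: -0.003
finger_force: 12.9
```

Run:
```python
from h import *
a,d=snap('side'); P=cloud('side',d)
cv2.imwrite('pics/s2.png',cv2.resize(a[170:270,250:370],None,fx=5,fy=5,interpolation=cv2.INTER_CUBIC))
go(441.4,-241.4,30)
```

```text
t 13.48 pos [ 472.5 -249.4    1.1] rpy [-179.9    0.4  165.4] j [ -36.    3.  113.    0.   64. -111.] F [-0.6  1.8 18.3] g 0.001
  shift [ 0.032  -0.0001 -0.0291] turn [0. 0. 0.]
```

View pics/s2.png

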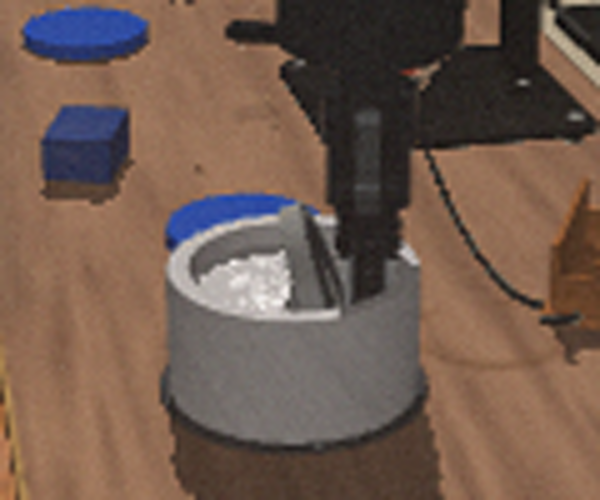

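The disc leans in the well (crop (310,250)), with the shelf seen bare at (245,285) and the finger on the hollow side. Lifting off now.

Request:
drive_tool(
  increments=[
    [0,0,-0.01,0,0,0,0],
    [0,0,-0.03,0,0,0,0],
    [0,0,-0.06,0,0,0,0],
    [0,0,-0.1,0,0,0,0],
    [0,0,-0.11,0,0,0,0],
  ],
)

```text
time: 13.9
ee_pos: [471.1, -248.8, 112.2]
orientation: [-179.8, 0.4, 165.4]
contact_force: [1.2, -0.8, 0.8]
grip_width: 0.0
finger_force: 0.0
```

Request:
drive_tool(
  increments=[
    [0.03,0,-0.05,0,0,0.12,0.2],
    [0.03,0,-0.05,0,0,0.25,0.3],
    [0.03,0,-0.05,0,0,0.37,0.5],
    [0.03,0,-0.05,0,0,0.5,0.5],
    [0.03,0,-0.05,0,0,0.62,0.5],
  ],
)

```text
time: 14.32
ee_pos: [439.3, -239.4, 156.2]
orientation: [-180.0, -0.1, 129.5]
contact_force: [-0.7, -0.2, 0.0]
grip_width: 0.5
finger_force: 0.0
```

Run:
```python
from h import *
a,d=snap('side'); P=cloud('side',d); b,e=snap('top'); T=cloud('top',e)
cv2.imwrite('pics/s3.png',np.hstack([cv2.resize(a[180:280,250:370],(480,400),interpolation=cv2.INTER_CUBIC),cv2.resize(b[190:262,345:417],(320,400),interpolation=cv2.INTER_CUBIC)]))
Q=np.vstack([P[170:270,270:350].reshape(-1,3),T[190:262,345:417].reshape(-1,3)])
# raised part of the disc
W=Q[(Q[:,2]>63)&(Q[:,2]<90)&(np.hypot(Q[:,0]-441.4,Q[:,1]+241.4)<46)]
print(len(W),W.mean(0),W.max(0),W.min(0)); r=cv2.minAreaRect(W[:,:2].astype(np.float32)); print(r)
for z in range(63,86,4):
    w=W[abs(W[:,2]-z-2)<2]; print(z,len(w),w.mean(0) if len(w) else '',cv2.minAreaRect(w[:,:2].astype(np.float32)) if len(w)>5 else '')
c=W.mean(0);u,s,v=np.linalg.svd(W-c);print('normal',v[2],s, np.degrees(np.arctan2(v[2][1],v[2][0])))
go(441.4,-241.4,130)
```

```text
227 [ 443.36487798 -243.22804964   76.23238405] [ 466.60071625 -204.13558874   88.25002402] [ 434.04830796 -276.17287839   63.10031803]
((445.92364501953125, -237.7332000732422), (76.41513061523438, 19.649028778076172), 72.81077575683594)
63 28 [ 448.34118688 -247.57088056   65.11514306] ((447.0928955078125, -238.0948944091797), (76.41513061523438, 17.201210021972656), 72.81077575683594)
67 31 [ 446.08966654 -243.4315058    69.23575563] ((445.9036865234375, -242.02459716796875), (68.47711181640625, 10.675989151000977), 79.39742279052734)
71 32 [ 444.35727128 -245.5962644    72.76375192] ((444.2187805175781, -241.01641845703125), (58.97655487060547, 11.594626426696777), 78.85884857177734)
75 40 [ 442.72120242 -243.85738382   76.96427462] ((442.5999450683594, -240.0583038330078), (52.86787033081055, 10.358038902282715), 77.85279846191406)
79 58 [ 440.7291231  -241.43969005   80.97066861] ((440.9094543457031, -240.61471557617188), (43.666839599609375, 10.479701042175293), 75.81462860107422)
83 35 [ 441.50431124 -239.50533451   84.80310874] ((441.5849304199219, -238.65985107421875), (30.84428596496582, 8.804455757141113), 69.39400482177734)
normal [ 0.84774898 -0.20196554  0.4904402 ] [289.67369272 111.2242093   44.89437525] -13.400207902515472
t 14.42 pos [ 439.2 -239.3  155.7] rpy [-1.800e+02 -1.000e-01  1.299e+02] j [-37. -13. 111.  -0.  81. -77.] F [-0.3  0.3  1. ] g 0.496
  shift [-0.0031  0.0003  0.0257] turn [0. 0. 0.]
```

View pics/s3.png

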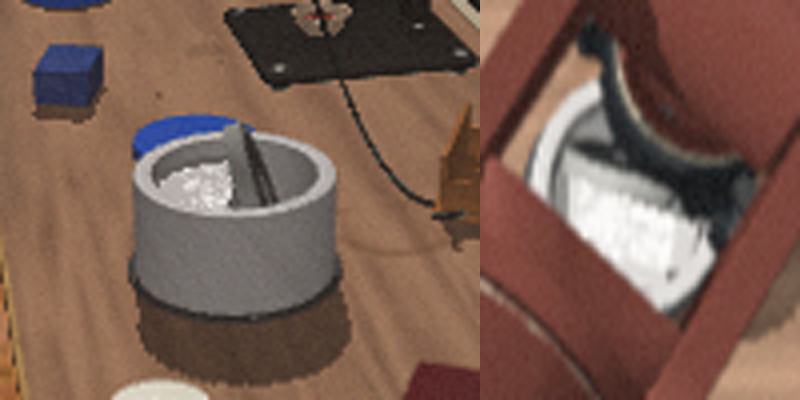

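The side view shows the disc leaning stably (top edge at (235,130)) and the layer fits give its plane: axis azimuth about −12.5°, tilt 20° from vertical. I compute the grip pose.

```bash
cat >> h.py <<'E'
AZ=np.radians(-12.5); D=np.array([np.cos(AZ),np.sin(AZ),0]); Z=np.array([0,0,1.])
U=-np.sin(np.radians(20))*D+np.cos(np.radians(20))*Z; N=np.cos(np.radians(20))*D+np.sin(np.radians(20))*Z
C=np.array([453.1,-244,46])
def rpy(y,z): return Rot.from_matrix(np.c_[np.cross(y,z),y,z]).as_euler('xyz',degrees=True)
E
python3 - <<'E'
from h import *
print('depth',arm.grip_depth)
g=rpy(N,-U); print(g)
p=C+62*U-30*U; print(p); go(*p,g)
E
```

```text
depth 18.700000000000003
[160.    0.   77.5]
[ 442.41478719 -241.63114535   76.07016387]
t 14.42 pos [ 439.2 -239.3  155.7] rpy [-1.800e+02 -1.000e-01  1.299e+02] j [-37. -13. 111.  -0.  81. -77.] F [-0.3  0.3  1. ] g 0.496
  shift [-0.004   0.001   0.0796] turn [-0.3258 -0.161   0.9047]
```

Request:
drive_tool(
  increments=[
    [-0.004,0.001,0,-0.033,-0.016,0.09,0.3],
    [-0.004,0.001,0,-0.065,-0.032,0.18,0.3],
    [-0.004,0.001,0.01,-0.1,-0.05,0.28,0.3],
    [-0.004,0.001,0.02,-0.135,-0.067,0.38,0.3],
    [-0.004,0.001,0.03,-0.17,-0.085,0.48,0.3],
  ],
)

```text
time: 14.83
ee_pos: [443.0, -242.1, 125.7]
orientation: [169.4, 2.4, 102.0]
contact_force: [-0.9, 0.2, -0.5]
grip_width: 0.302
finger_force: 0.0
```

Run:
```python
from h import *
g=rpy(N,-U); p=C+62*U-30*U; go(*p,g)
```

```text
t 14.83 pos [ 443.  -242.1  125.7] rpy [169.4   2.4 102. ] j [-42. -18. 119.   8.  71. -56.] F [-0.9  0.2 -0.5] g 0.302
  shift [ 0.0026 -0.0095  0.0486] turn [-0.1533 -0.0737  0.4233]
```

Request:
drive_tool(
  increments=[
    [0,-0.003,0.005,-0.04,-0.019,0.1,0.3],
    [0.001,-0.005,0.01,-0.08,-0.037,0.2,0.3],
    [0.002,-0.007,0.02,-0.11,-0.055,0.31,0.3],
    [0.003,-0.009,0.03,-0.153,-0.074,0.423,0.3],
    [0.003,-0.009,0.03,-0.153,-0.074,0.423,0.3],
  ],
)

```text
time: 15.25
ee_pos: [436.5, -238.5, 90.6]
orientation: [160.4, -0.1, 77.7]
contact_force: [0.6, 0.8, -0.8]
grip_width: 0.3
finger_force: 0.0
```

Run:
```python
from h import *
g=rpy(N,-U); p=C+62*U-30*U; go(*p,g)
a,d=snap('side'); P=cloud('side',d)
cv2.imwrite('pics/s4.png',cv2.resize(a[150:270,250:370],None,fx=5,fy=5,interpolation=cv2.INTER_CUBIC))
np.save('side4.npy',P)
o=arm.observe(); R=Rot.from_euler('xyz',o['orientation'],degrees=True)
Q=P[130:260,250:370].reshape(-1,3); Q=Q[~np.isnan(Q[:,0])]; q=R.inv().apply(Q-o['ee_pos'])
for z in range(-90,0,6):
    w=q[(abs(q[:,2]-z)<3)&(abs(q[:,0])<25)&(abs(q[:,1])<50)]
    print(z,len(w),np.round(np.sort(w[:,1])[::max(1,len(w)//12)]).astype(int))
```

```text
t 15.25 pos [ 436.5 -238.5   90.6] rpy [ 1.604e+02 -1.000e-01  7.770e+01] j [-44. -24. 129.  12.  59. -36.] F [ 0.6  0.8 -0.8] g 0.3
  shift [-0.0018  0.0012  0.0158] turn [-0.0071 -0.0029  0.002 ]
-90 91 [-49 -45 -43 -41 -26 -19 -14  14  19  22  37  41  46]
-84 108 [-50 -42 -38 -35 -26 -21 -15  15  21  23  34  40]
-78 98 [-48 -42 -36 -32 -25 -19 -15  18  23  26  32  38  43]
-72 69 [-43 -36 -31 -27 -23 -20 -17 -16  15  19  22  25  28  33]
-66 40 [-31 -27 -25 -20 -19 -16 -16 -15  13  15  18  21  24  27]
-60 46 [-28 -26 -24 -22 -18 -17 -15 -15 -14  13  16  18  19  21  23  25]
-54 48 [-29 -26 -22 -19 -17 -15 -15  12  15  18  22  24]
-48 42 [-28 -25 -23 -20 -17 -15 -15  13  15  17  19  21  24  25]
-42 42 [-28 -24 -23 -20 -18 -16 -15 -15  12  14  16  18  20  24]
-36 39 [-28 -25 -21 -19 -15 -15 -14  12  14  16  17  20  22]
-30 17 [-21 -20 -19 -19 -17 -17 -15 -15 -15 -15  11  12  13  15  17  17  18]
-24 0 []
-18 0 []
-12 0 []
-6 0 []
```

View pics/s4.png

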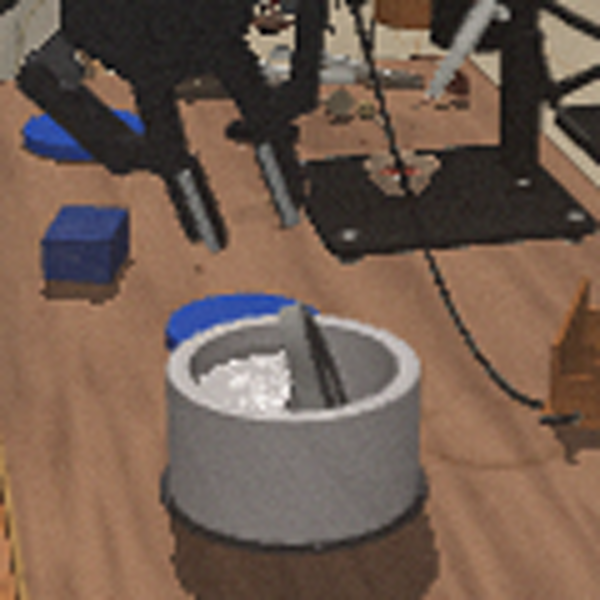

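The picture shows both fingers, tilted parallel to the disc and straddling its plane (tips at crop (215,245) and (290,225); disc edge at (290,310)). So the 29 mm offset runs along the tool axis. Next I descend along the disc plane.

Run:
```python
from h import *
g=rpy(N,-U); go(*(C+10*U),g); go(*(C-17*U),g)
```

```text
t 15.3 pos [ 437.6 -239.5   92.5] rpy [160.3   0.   77.9] j [-44. -24. 128.  12.  59. -36.] F [ 0.5 -0.4 -0.1] g 0.299
  shift [-0.0012 -0.0006  0.0392] turn [-0.0057 -0.0021  0.0058]
t 15.3 pos [ 437.6 -239.5   92.5] rpy [160.3   0.   77.9] j [-44. -24. 128.  12.  59. -36.] F [ 0.5 -0.4 -0.1] g 0.299
  shift [-0.0012 -0.0004  0.0662] turn [-0.0057 -0.0021  0.0058]
```

Request:
drive_tool(
  increments=[
    [-0.001,0,0.015,-0.005,0,0.005,0.3],
    [-0.001,0,0.03,-0.005,0,0.005,0.3],
    [-0.001,0,0.045,-0.005,0,0.005,0.3],
    [-0.001,0,0.055,-0.005,0,0.005,0.3],
    [-0.001,0,0.055,-0.005,0,0.005,0.3],
  ],
)

```text
time: 15.72
ee_pos: [457.4, -245.6, 41.9]
orientation: [160.0, -0.1, 77.6]
contact_force: [0.2, 0.2, -0.4]
grip_width: 0.303
finger_force: 0.0
```

Request:
drive_tool(
  increments=[
    [0,0,0.005,0,0,0,0.3],
    [0,0,0.01,0,0,0,0.3],
    [0,0,0.01,0,0,0,0.3],
  ],
)

```text
time: 15.97
ee_pos: [461.3, -247.1, 34.2]
orientation: [159.8, -0.0, 77.4]
contact_force: [0.3, 0.0, 0.2]
grip_width: 0.299
finger_force: 0.0
```

Run:
```python
from h import *
g=rpy(N,-U); go(*(C-17*U),g)
```

```text
t 15.97 pos [ 461.3 -247.1   34.2] rpy [159.8  -0.   77.4] j [-42. -15. 128.  13.  50. -36.] F [0.3 0.  0.2] g 0.299
  shift [ 0.0012 -0.0042  0.0029] turn [ 0.0039  0.0002 -0.0018]
```

Request:
drive_tool(
  increments=[
    [0.001,-0.003,0.002,0,0,0,0.3],
    [0.001,-0.003,0.003,0,0,0,0.25],
    [0.001,-0.003,0.003,0,0,0,0.2],
    [0.001,-0.003,0.003,0,0,0,0.15],
    [0.001,-0.003,0.003,0,0,0,0.1],
  ],
)

```text
time: 16.38
ee_pos: [458.9, -245.5, 30.4]
orientation: [159.9, 0.0, 77.4]
contact_force: [-3.2, 1.7, 2.2]
grip_width: 0.11
finger_force: 38.5
```

Request:
drive_tool(
  increments=[
    [0,0,0,0,0,0,0],
    [0,0,0,0,0,0,0],
    [0,0,0,0,0,0,0],
    [0,0,0,0,0,0,0],
  ],
)

```text
time: 16.72
ee_pos: [459.0, -245.5, 30.5]
orientation: [159.9, 0.0, 77.4]
contact_force: [-6.1, 2.3, 3.8]
grip_width: 0.106
finger_force: 58.5
```

Gripped (9 mm, 58 N). Lifting straight up.

Request:
drive_tool(
  increments=[
    [0,0.003,-0.009,0,0,0,0],
    [0,0.009,-0.024,0,0,0,0],
    [0,0.017,-0.047,0,0,0,0],
    [0,0.026,-0.071,0,0,0,0],
    [0,0.034,-0.094,0,0,0,0],
  ],
)

```text
time: 17.13
ee_pos: [458.6, -245.0, 131.3]
orientation: [159.8, -0.1, 77.3]
contact_force: [-0.1, -0.9, -3.0]
grip_width: 0.102
finger_force: 59.5
```

Run:
```python
from h import *
a,d=snap('side')
cv2.imwrite('pics/s5.png',cv2.resize(a[110:270,250:410],None,fx=3.7,fy=3.7,interpolation=cv2.INTER_CUBIC))
th=np.radians(61.6); ex=np.array([np.sin(th),-np.cos(th),0]); S=np.array([599,-173.4,0])
g=rpy(ex,-Z); print(g)
go(S[0],S[1],150,g); go(460,-245,170,g)
```

```text
[180.    0.   61.6]
t 17.18 pos [ 461.6 -247.5  138.4] rpy [159.2   0.2  77.3] j [-42. -24. 124.  11.  62. -33.] F [ 3.5 -2.   1.6] g 0.11
  shift [0.1024 0.1143 0.0305] turn [ 0.3605 -0.0466  0.2715]
t 17.18 pos [ 461.6 -247.5  138.4] rpy [159.2   0.2  77.3] j [-42. -24. 124.  11.  62. -33.] F [ 3.5 -2.   1.6] g 0.11
  shift [ 0.0019  0.0093 -0.0303] turn [ 0.3605 -0.0466  0.2715]
```

View pics/s5.png

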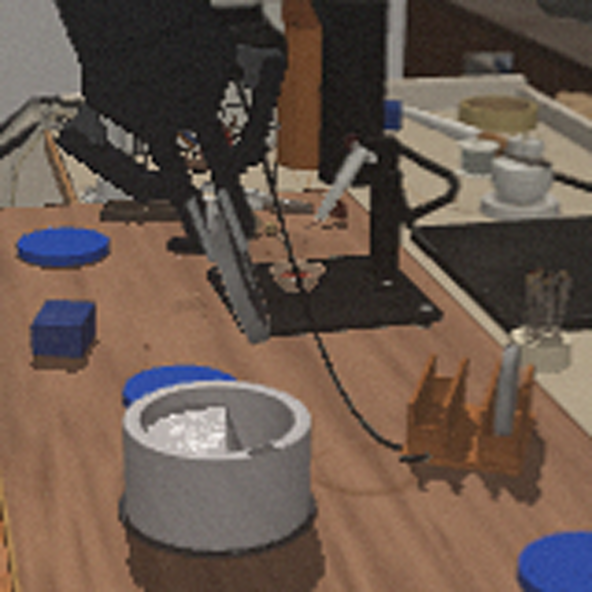

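The disc is held clear of the well (crop (230,270)) and the slot is empty at (435,420). A cable runs down to near the rack, so I check its 3D position before the transfer.

Run:
```python
from h import *
S=np.load('side0.npy'); p=cv2.imread('pics/side0.png')
for v in range(140,238,8):
    row=p[v,318:366].astype(int).sum(1); u=318+row.argmin(); print(v,u,row.min(),np.round(S[v,u]))
T=np.load('top0.npy'); p=cv2.imread('pics/top0.png')
for u in range(290,378,10):
    col=p[176:196,u].astype(int).sum(1); v=176+col.argmin(); print(u,v,col.min(),np.round(T[v,u]))
```

```text
140 337 69 [698. 467.  58.]
148 347 49 [622.  88. 127.]
156 347 66 [732. 442.  -1.]
164 351 63 [637.  92.  77.]
172 350 63 [636.  95.  51.]
180 350 75 [636.  92.  27.]
188 351 75 [629.  58.  14.]
196 364 71 [649.  -2.  11.]
204 337 139 [ 541. -109.   39.]
212 340 124 [ 545. -125.   24.]
220 362 141 [ 576. -199.   33.]
228 352 110 [ 560. -178.    4.]
236 361 171 [ 570. -214.   -0.]
290 186 179 [507. -35. 188.]
300 186 173 [515. -55. 154.]
310 187 277 [526. -75.  96.]
320 186 253 [539. -98.  50.]
330 186 238 [ 544. -123.   31.]
340 185 284 [ 551. -149.   14.]
350 183 293 [ 557. -175.   10.]
360 176 222 [ 570. -200.   32.]
370 176 250 [ 577. -227.    6.]
```

Request:
drive_tool(
  increments=[
    [0,0.004,-0.01,0.09,-0.012,0.068,0],
    [0,0.008,-0.02,0.18,-0.024,0.136,0],
    [0,0.01,-0.03,0.27,-0.036,0.2,0],
    [0,0.01,-0.03,0.36,-0.046,0.27,0],
    [0,0.01,-0.03,0.36,-0.046,0.27,0],
  ],
)

```text
time: 17.6
ee_pos: [460.5, -246.1, 162.4]
orientation: [-179.5, -0.1, 61.7]
contact_force: [-0.4, -1.3, -2.3]
grip_width: 0.102
finger_force: 59.8
```

```bash
python3 -c "
from h import *
go(599,-173.4,150,[180,0,61.6])"
```

```text
t 17.6 pos [ 460.5 -246.1  162.4] rpy [-1.795e+02 -1.000e-01  6.170e+01] j [-36.  -9. 108.   0.  82.  -8.] F [-0.4 -1.3 -2.3] g 0.102
  shift [0.1297 0.0876 0.0118] turn [-0.0095 -0.0019  0.0014]
```

Request:
drive_tool(
  increments=[
    [0.03,0.02,0,-0.009,-0.002,0.001,0],
    [0.06,0.04,0,-0.009,-0.002,0.001,0],
    [0.09,0.06,0,-0.009,-0.002,0.001,0],
    [0.12,0.08,0,-0.009,-0.002,0.001,0],
    [0.13,0.088,0,-0.009,-0.002,0.001,0],
  ],
)

```text
time: 18.02
ee_pos: [599.4, -169.7, 160.4]
orientation: [180.0, -0.1, 61.9]
contact_force: [0.1, -0.9, -2.6]
grip_width: 0.101
finger_force: 60.0
```

Request:
drive_tool(
  increments=[
    [0,0,0.015,0,0,0,0],
    [0,0,0.03,0,0,0,0],
    [0,0,0.045,0,0,0,0],
    [0,0,0.05,0,0,0,0],
    [0,0,0.05,0,0,0,0],
  ],
)

```text
time: 18.43
ee_pos: [594.8, -171.9, 108.6]
orientation: [-179.7, 0.0, 61.7]
contact_force: [-0.5, 0.1, -2.6]
grip_width: 0.106
finger_force: 59.9
```

Run:
```python
from h import *
a,d=snap('side'); P=cloud('side',d); T=cloud('top',snap('top')[1])
cv2.imwrite('pics/s6.png',cv2.resize(a[130:260,320:450],None,fx=4.5,fy=4.5,interpolation=cv2.INTER_CUBIC))
go(599,-173.4,100,[180,0,61.6])
o=arm.observe();th=np.radians(61.6); ex=np.array([np.sin(th),-np.cos(th),0]); ey=np.array([np.cos(th),np.sin(th),0])
Q=P[130:260,320:450].reshape(-1,3);Q=Q[~np.isnan(Q[:,0])]
q=np.c_[(Q-[599,-173.4,0])@ex,(Q-[599,-173.4,0])@ey,Q[:,2]]
for z in range(46,180,6):
    w=q[(abs(q[:,2]-z)<3)&(abs(q[:,0])<30)&(abs(q[:,1])<50)]
    if len(w): print(z,len(w),'across',np.round(np.percentile(w[:,0],[3,50,97])),'along',np.round(np.percentile(w[:,1],[3,50,97])))
```

```text
t 18.53 pos [ 596.7 -172.8  111.6] rpy [180.    0.   61.7] j [-23.   6.  98.  -0.  76.   5.] F [-0.1 -0.7 -2.4] g 0.103
  shift [0.0005 0.0023 0.0116] turn [0.0001 0.0001 0.0011]
88 8 across [-7.  0.  1.] along [-18. -10.  10.]
94 10 across [-8.  1.  1.] along [-26. -14.  23.]
100 18 across [-7.  1.  1.] along [-33. -27.  19.]
106 18 across [-7.  1.  1.] along [-35. -30.  32.]
112 18 across [-7.  0.  1.] along [-38. -33.  24.]
118 22 across [-7.  1.  1.] along [-39. -32.  28.]
124 22 across [-7.  0.  2.] along [-40. -36.  25.]
130 20 across [-8.  0.  1.] along [-39. -37.   6.]
136 20 across [-10.  -3.   1.] along [-38. -36.  -9.]
142 32 across [-16.  -0.   9.] along [-36. -14.  -7.]
148 41 across [-20.  -1.  13.] along [-33. -12.  -5.]
154 49 across [-21.  -1.  14.] along [-28. -11.  -2.]
160 51 across [-21.  -3.  14.] along [-21. -11.  -3.]
166 45 across [-20.  -4.  15.] along [-13.  -8.   9.]
172 43 across [-21.  -8.  14.] along [-13.  -8.   5.]
178 35 across [-24.   4.  18.] along [-13. -10.  -1.]
```

View pics/s6.png

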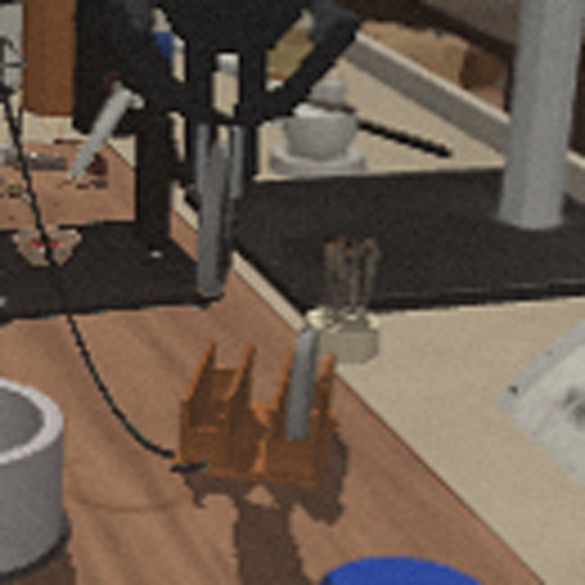

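The disc hangs vertical above the empty slot (crop (215,220); slot at (210,400)). It sits about 3 mm short across. I check the slot walls in the side camera too, for consistency.

Run:
```python
from h import *
th=np.radians(61.6); ex=np.array([np.sin(th),-np.cos(th),0]); ey=np.array([np.cos(th),np.sin(th),0])
for n,bb in(('side0',(200,245,350,405)),('top0',(132,185,325,385))):
    P=np.load(n+'.npy')[bb[0]:bb[1],bb[2]:bb[3]].reshape(-1,3); P=P[~np.isnan(P[:,0])]
    q=np.c_[(P-[599,-173.4,0])@ex,(P-[599,-173.4,0])@ey,P[:,2]]
    w=q[(q[:,2]>34)&(q[:,2]<48)&(abs(q[:,1])<50)]
    print(n,np.histogram(w[:,0],bins=range(-24,72,2)))
    w=q[(q[:,2]>52)&(q[:,2]<75)&(abs(q[:,0]-44)<20)]; print('small disc across',np.percentile(w[:,0],[3,50,97]),'along',np.percentile(w[:,1],[1,99]))
```

```text
side0 (array([ 0,  0,  0,  0,  0,  1,  9, 18,  7,  0,  0,  0,  0,  0,  0,  0,  3,
       12, 19,  0,  0,  0,  0,  0,  0,  0,  0,  0,  7, 16,  8,  0,  3,  5,
        6,  4, 15,  0,  3, 13, 16,  1,  0,  0,  0,  0,  0]), array([-24, -22, -20, -18, -16, -14, -12, -10,  -8,  -6,  -4,  -2,   0,
         2,   4,   6,   8,  10,  12,  14,  16,  18,  20,  22,  24,  26,
        28,  30,  32,  34,  36,  38,  40,  42,  44,  46,  48,  50,  52,
        54,  56,  58,  60,  62,  64,  66,  68,  70]))
small disc across [41.0960183  45.73041583 49.14443683] along [-23.09407015  15.80422553]
top0 (array([ 0,  0,  0,  0,  0, 13, 33, 18,  1,  0,  0,  0,  0,  0,  0,  1, 38,
       23, 10,  0,  0,  0,  0,  0,  0,  0,  0, 16, 31, 16,  3,  6, 29,  2,
        2,  1,  0,  0, 17, 13, 12,  0,  0,  0,  0,  0,  0]), array([-24, -22, -20, -18, -16, -14, -12, -10,  -8,  -6,  -4,  -2,   0,
         2,   4,   6,   8,  10,  12,  14,  16,  18,  20,  22,  24,  26,
        28,  30,  32,  34,  36,  38,  40,  42,  44,  46,  48,  50,  52,
        54,  56,  58,  60,  62,  64,  66,  68,  70]))
small disc across [39.79214707 42.66182381 47.86936756] along [-24.6487674   25.85680703]
```

Request:
drive_tool(
  increments=[
    [0,0.002,0.01,0,0,0,0],
    [0,0.0035,0.02,0,0,0,0],
    [0,0.0035,0.03,0,0,0,0],
    [0,0.0035,0.035,0,0,0,0],
    [0,0.0035,0.035,0,0,0,0],
  ],
)

```text
time: 18.95
ee_pos: [598.6, -173.6, 73.6]
orientation: [-179.7, 0.0, 61.7]
contact_force: [-0.5, -0.0, -2.6]
grip_width: 0.099
finger_force: 60.0
```

```bash
cat > m.py <<'E'
from h import *
a,d=snap('side'); P=cloud('side',d)
go(599,-173.4,30,[180,0,61.6])
th=np.radians(61.6); ex=np.array([np.sin(th),-np.cos(th),0]); ey=np.array([np.cos(th),np.sin(th),0])
Q=P[130:260,320:450].reshape(-1,3);Q=Q[~np.isnan(Q[:,0])]
q=np.c_[(Q-[599,-173.4,0])@ex,(Q-[599,-173.4,0])@ey,Q[:,2]]
for z in range(34,130,6):
    w=q[(abs(q[:,2]-z)<3)&(abs(q[:,0])<30)&(abs(q[:,1])<50)]
    if len(w): print(z,len(w),'across',np.round(np.percentile(w[:,0],[3,50,97]),1),'along',np.round(np.percentile(w[:,1],[3,50,97])))
E
python3 m.py
```

```text
t 19.0 pos [ 599.1 -173.8   74.6] rpy [-179.8    0.    61.7] j [-23.   9.  98.  -0.  73.   5.] F [ 0.  -0.2 -2.5] g 0.104
  shift [ 0.0003 -0.0002  0.0446] turn [-0.0032  0.0007  0.0011]
34 30 across [-11.7   1.8  13.5] along [-43. -21.  42.]
40 47 across [-11.6  10.4  13.3] along [-39.  -9.  37.]
52 4 across [-1.8  4.9  5.2] along [-17.   1.  10.]
58 10 across [-3.3  3.8  5.2] along [-26. -22.  20.]
64 14 across [-2.6  4.9  5.4] along [-30. -25.  21.]
70 17 across [-3.1  4.6  5.4] along [-35. -30.  29.]
76 18 across [-3.   4.6  5.5] along [-38. -33.  21.]
82 19 across [-3.1  4.8  5.6] along [-40. -36.  30.]
88 19 across [-3.   3.6  5.7] along [-41. -37.  27.]
94 21 across [-3.7  3.7  5.7] along [-41. -37.   8.]
100 15 across [-4.2  2.8  5.6] along [-39. -37. -11.]
106 27 across [-9.1  4.1 11.5] along [-37. -33.  -8.]
112 44 across [-14.5   3.5  15.8] along [-33. -12.  -5.]
118 45 across [-16.6   1.8  18.4] along [-27. -10.   3.]
124 54 across [-16.9   2.1  18. ] along [-20. -10.  -3.]
```

Centred in the slot. Lowering gently.

Request:
drive_tool(
  increments=[
    [0,0,0.008,0,0,0,0],
    [0,0,0.016,0,0,0,0],
    [0,0,0.024,0,0,0,0],
    [0,0,0.032,0,0,0,0],
    [0,0,0.036,0,0,0,0],
  ],
)

```text
time: 19.42
ee_pos: [599.1, -173.8, 38.3]
orientation: [-179.8, 0.0, 61.7]
contact_force: [-0.0, -0.5, -2.6]
grip_width: 0.105
finger_force: 60.0
```

Request:
drive_tool(
  increments=[
    [0,0,0.002,0,0,0,0],
    [0,0,0.004,0,0,0,0],
    [0,0,0.005,0,0,0,0],
    [0,0,0.006,0,0,0,0],
  ],
)

```text
time: 19.75
ee_pos: [600.4, -174.4, 34.7]
orientation: [180.0, 0.0, 61.7]
contact_force: [-0.6, 0.5, -2.0]
grip_width: 0.103
finger_force: 60.0
```

Request:
drive_tool(
  increments=[
    [0,0,0.001,0,0,0,0],
    [0,0,0.002,0,0,0,0],
    [0,0,0.002,0,0,0,0],
    [0,0,0.002,0,0,0,0],
  ],
)

```text
time: 20.08
ee_pos: [600.2, -174.3, 32.5]
orientation: [-180.0, 0.0, 61.7]
contact_force: [-0.8, 0.1, -2.6]
grip_width: 0.106
finger_force: 60.0
```

Request:
drive_tool(
  increments=[
    [0,0,0.001,0,0,0,0],
    [0,0,0.002,0,0,0,0],
    [0,0,0.002,0,0,0,0],
    [0,0,0.002,0,0,0,0],
  ],
)

```text
time: 20.42
ee_pos: [600.0, -174.2, 30.2]
orientation: [-180.0, 0.0, 61.7]
contact_force: [-0.2, 0.4, -2.5]
grip_width: 0.104
finger_force: 60.0
```

Request:
drive_tool(
  increments=[
    [0,0,0.001,0,0,0,0],
    [0,0,0.002,0,0,0,0],
    [0,0,0.002,0,0,0,0],
    [0,0,0.002,0,0,0,0],
  ],
)

```text
time: 20.75
ee_pos: [600.5, -174.4, 29.2]
orientation: [180.0, 0.0, 61.7]
contact_force: [-1.7, 0.5, 2.8]
grip_width: 0.103
finger_force: 60.7
```

Request:
drive_tool(
  increments=[
    [0,0,0.001,0,0,0,0],
    [0,0,0.001,0,0,0,0],
    [0,0,0.001,0,0,0,0],
  ],
)

```text
time: 21.0
ee_pos: [600.7, -174.4, 29.1]
orientation: [180.0, 0.0, 61.7]
contact_force: [-3.1, 1.8, 8.1]
grip_width: 0.105
finger_force: 61.6
```

```bash
python3 m.py
```

```text
t 21.05 pos [ 600.6 -174.4   29.1] rpy [180.    0.   61.7] j [-23.  12. 100.  -0.  68.   5.] F [-3.3  1.6  8.5] g 0.102
  shift [ 0.0001 -0.0019 -0.0009] turn [0.0004 0.0003 0.0012]
34 42 across [-12.    7.   13.5] along [-40. -28.  41.]
40 66 across [-11.2   7.4  13.2] along [-40. -16.  35.]
46 15 across [-1.5  5.9  7.6] along [-39. -36.  12.]
52 21 across [-1.6  3.4  7.7] along [-40. -36.  -6.]
58 19 across [-4.3  4.9 13.3] along [-38. -34.  -1.]
64 30 across [-10.2   6.6  18.1] along [-36. -12.  -5.]
70 46 across [-13.7   3.5  19.4] along [-33. -10.  -5.]
76 46 across [-14.1   3.9  20.3] along [-25. -10.   2.]
82 54 across [-14.9   2.5  20.2] along [-17.  -8.   9.]
88 35 across [-15.4  -0.1  19.6] along [-13.  -8.   2.]
94 35 across [-15.6  -2.2  19.3] along [-12.  -7.  10.]
100 40 across [-22.8  -3.3  25.3] along [-14. -11.  -0.]
106 50 across [-27.1  -5.6  27.6] along [-14. -11.   5.]
112 70 across [-29.1  -7.8  27.5] along [-13. -10.   9.]
118 41 across [-29.7  -8.8  20.5] along [-14. -12.  14.]
124 36 across [-15.6  10.7  21.3] along [-18. -16.  14.]
```

The disc is seated on the slot floor (8 N, at the expected height). I ease the pressure, then open slightly.

Request:
drive_tool(
  increments=[
    [0,-0.001,-0.001,0,0,0,0],
    [0,-0.002,-0.0015,0,0,0,0],
    [0,-0.002,-0.0015,0,0,0,0.1],
    [0,-0.002,-0.0015,0,0,0,0.12],
    [0,-0.002,-0.0015,0,0,0,0.14],
  ],
)

```text
time: 21.47
ee_pos: [598.1, -173.2, 28.5]
orientation: [-179.9, 0.0, 61.7]
contact_force: [0.3, -0.1, 0.3]
grip_width: 0.142
finger_force: 0.0
```

Request:
drive_tool(
  increments=[
    [0,0,0,0,0,0,0.18],
    [0,0,0,0,0,0,0.22],
    [0,0,0,0,0,0,0.26],
    [0,0,0,0,0,0,0.28],
    [0,0,0,0,0,0,0.28],
  ],
)

```text
time: 21.88
ee_pos: [598.3, -173.3, 28.8]
orientation: [-180.0, 0.0, 61.7]
contact_force: [-0.7, -0.2, 0.5]
grip_width: 0.281
finger_force: 0.0
```

Request:
drive_tool(
  increments=[
    [0,0,-0.005,0,0,0,0.28],
    [0,0,-0.015,0,0,0,0.28],
    [0,0,-0.03,0,0,0,0.28],
    [0,0,-0.05,0,0,0,0.28],
    [0,0,-0.08,0,0,0,0.28],
  ],
)

```text
time: 22.3
ee_pos: [596.8, -172.6, 107.9]
orientation: [-179.7, 0.0, 61.7]
contact_force: [-0.4, -0.5, -0.8]
grip_width: 0.28
finger_force: 0.0
```

Request:
drive_tool(
  increments=[
    [0,0,-0.03,0,0,0,0.28],
    [0,0,-0.06,0,0,0,0.28],
    [0,0,-0.06,0,0,0,0.28],
    [0,0,-0.06,0,0,0,0.28],
  ],
)

```text
time: 22.63
ee_pos: [600.4, -174.1, 173.5]
orientation: [179.6, -0.0, 61.7]
contact_force: [0.0, 0.4, -0.1]
grip_width: 0.278
finger_force: 0.0
```

```bash
python3 m.py
python3 - <<'E'
from h import *
a,d=snap('side')
cv2.imwrite('pics/s7.png',cv2.resize(a[150:320,260:430],None,fx=3.5,fy=3.5,interpolation=cv2.INTER_CUBIC))
E
```

```text
t 22.68 pos [ 599.1 -173.6  170.8] rpy [179.9   0.   61.7] j [-23.   4.  94.  -0.  82.   5.] F [ 0.7  0.4 -0.1] g 0.28
  shift [ 1.000e-04 -5.000e-04  1.408e-01] turn [0.0026 0.0002 0.0011]
34 39 across [-11.6   5.5  13.7] along [-40. -33.  38.]
40 60 across [-10.9   5.8  13.3] along [-40. -20.  36.]
46 22 across [-3.5  4.4  5.9] along [-38. -37.  31.]
52 22 across [-3.8  5.3  6. ] along [-40. -35.  39.]
58 25 across [-3.1  4.6  5.8] along [-39. -33.  38.]
64 20 across [-3.1  4.7  5.9] along [-34. -29.  33.]
70 26 across [-3.9  3.4  5.8] along [-33. -26.  20.]
76 19 across [-3.5  2.7  5.7] along [-28. -21.   5.]
82 32 across [-4.   0.6  5.8] along [-18.  -5.  14.]
```

View pics/s7.png

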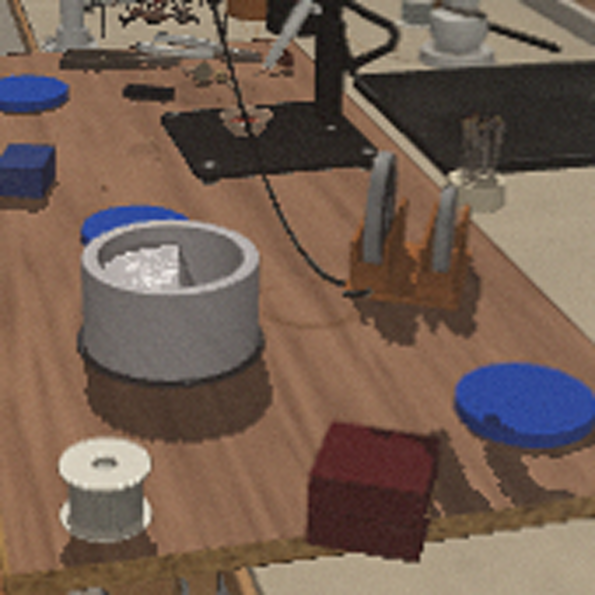

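The picture shows the disc standing upright in the slot (crop (380,205)), centred within about 1 mm with its top near 86 mm. The gripper is clear and the bystanders haven't moved. Handing in.

```bash
python3 -c "
from plant import arm
print(arm.finish_job())"
```

```text
the job is handed in; nothing more can be done
None
```

I tipped the disc, lifted it out of the well, lowered it into the rack's empty slot and handed the job in at about 23 s; the last picture shows it upright and clear of the gripper, but the hand-in returned no verdict.

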